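# Park the findings box between its guide rails

### The job

On the jeweller's bench, push the open wooden findings box from where it stands down the lane between the two low aluminium guide rails until it is fully home against the black stop at the far end, then let it stand there. Nothing may touch either rail on the way, neither the box nor the robot; nudge the box into line in front of the lane first if it stands off to one side. Only push the box, never lift or tip it, and leave the other things on the bench where they are.

Things in the scene. Friction and masses are not known exactly. Their poses are not given: they have to be found in the camera images.
- findings_box: Open wooden box of beads, 90 mm along its x, 76 mm along its y, 45 mm tall, upright outer faces, 0.2 to 0.42 kg; slides on the bench, stays where left. Origin: centre of its underside; x points down the lane (up to 0.2 rad off at the start). It starts outside the lane, its centre 75 to 95 mm before the mouth and up to 30 mm to either side of the lane's centre line.
- stop: Black block, fixed, closing the lane's far end. Its frame is the lane's: origin NOT in the block but on the bench at the centre of the lane's mouth; x runs down the lane, away from the robot, y left, z up. The near face is at x = 140 mm (16 thick, 126 wide, 28 high): the box is home with its origin at x = 95 mm. The lane's floor is the bench.
- rail_left: Left aluminium guide rail, fixed, 140 mm long, 10 mm thick, only 12 mm high. Same frame as the stop (origin at the lane's mouth): the bar runs from x = 0 to 140 mm and lies at y = 48 to 58 mm. The lane between the rails is 96 mm wide, so the centred box has 10 mm to spare on each side. Not to be touched.
- rail_right: Right aluminium guide rail, as the left one, from y = -58 to -48 mm in the same frame. Must not be touched.
- bead_jar: Bystander: small amber glass jar with a steel lid, 44 mm across, 60 mm tall, standing left of the rails. Origin at the centre of its underside.
- bench_block: Bystander: bare steel bench block, 100 x 64 x 18 mm, lying right of the rails. Origin at the centre of its underside.
- pliers: Bystander: small orange-handled pliers lying flat, about 110 mm long, 50 mm wide and 11 mm high, left of the lane's mouth; origin at the joint
- wire_coil: Bystander: flat coil of copper wire, 90 mm across, 10 mm high, lying right of the lane's mouth. Origin at the centre of its underside.
- tin: Bystander: round aluminium tin, 56 mm across, 22 mm high, right of the rails near the stop. Origin at the centre of its underside.
- small_box: Bystander: small closed cardboard box, 50 x 50 x 40 mm, far to the left of the rails. Origin at the centre of its underside.
- pencil: Bystander: flat pencil lying behind the stop, 130 x 11 x 7 mm. Origin at the centre of its underside.

How it is judged:
By the outcome, as a careful person would: the job done as asked, in the order asked, and still so for the second after the job is handed in, with the robot touching nothing.
It also fails if it takes over 48 s, if anything falls off the work surface, if the arm or the gripper's body presses on something with over 40 N, if the wrist force passes 120 N, or if a joint passes its speed limit or range.

### The arm

A 6-joint arm with a two-finger parallel gripper is mounted at the origin on the work surface. World frame = base frame: x ahead of the robot, y to its left, z up, the work surface at z = 0. Lengths are in m, angles in rad, forces in N, time in s.
With the tool pointing down it reaches from about 0.375 to 0.925 m from the base axis. Payload 5.7 kg.
Tool frame: the origin (TCP) lies midway between the tips of the shut fingers; the grasp point (between the pads) lies 19 mm behind it; z points along the fingers, y is the line along which they close (so a half turn about z gives the same grasp; the last joint's range is limited). The gripper opens to 85 mm and grips with 20 to 120 N. Pads are 22 mm wide; open, the fingers measure 114 mm over their backs; the gripper's body (76 mm by 85 mm) begins 54 mm behind the grasp point. The pads swing forward as they close: fully open they stand 13 mm farther back than shut.
Start: joints at [-1.317, 0.359, 1.51, -0, 1.272, -0.115], TCP at [0.216, -0.56, 0.231] pointing down, gripper open.
Joint ranges: [-2.97, 2.97], [-1.01, 2.36], [0.21, 2.38], [-0.96, 4.11], [0.2, 2.71], [-2.98, 2.98]. Speed limits (rad/s): [2.39, 2.39, 3.14, 3.14, 3.14, 3.14].

### API

Orientations are given as [roll, pitch, yaw] about the fixed x, y, z axes, in that order (R = Rz(yaw) Ry(pitch) Rx(roll)).
In Python, from workcell import robot, vision gives the robot as it stands.
- The arm moves only by the shell command python3 -m jog 'ROWS' [FORCE]. ROWS is JSON, a list of rows, each a list of 7 numbers: the closure, from 0 (fully open) to 1 (shut), then the shift along the tool's x, y, z in mm, then the turn, a rotation vector about the tool's x, y, z in rad. In form: [[claw, tx, ty, tz, ax, ay, az], ...]. A call has 1 to 8 rows; each row shifts and turns the commanded pose from where the row before left it, along the tool's axes as they then stand; what a row does not reach is not made up. A row lasts 1/12 s, in which the tool goes at most 41.7 mm and 7.16 degrees, less where a joint would pass 70% of its speed; a pose out of reach is approached as far as the arm can. A call with a gripper value outside its range is refused whole. The fingers move at their own pace and stop on an object; FORCE is the grip in N (left out, the last holds). Time passes only in rows, so rows that do not move let the fingers close. It gives the time, the measured TCP pose, the force, the opening and the grip force at its end, in the units of the state.
- robot.get_state(): the state, without advancing time (a new reading comes with each control period).
- vision.get_image(name): name is "scene" or "top" or "wrist"; returns the picture (400x640x3 uint8, red, green, blue); there is no depth.
- vision.camera_model(name): a dict with "fx", "fy", "cx", "cy" (pixels), "R" (3x3) and "t" (3): a world point X has camera coordinates R X + t; the wrist camera has in their place "T_tool_cam" (4x4, takes a point from camera to tool coordinates, whose origin is the TCP and whose axes are the flange's). Camera axes: x right, y down, z forward; pixel columns grow to the right and rows downward; lengths in m; the calibration is good to about 2 mm. A picture is of the moment at which its call begins: read the wrist's pose just before it. camera_model takes no time and is no camera call.
- robot.job_done(): hands the job in; it is judged then, once.
The state is a dict: "clock": time; "joint_positions": joint angles; "dq": joint speeds; "joint_torque": joint torques, N m; "position": TCP position; "tcp_rot": TCP orientation; "ft_force": force on the tool from outside, world axes, zero at the start; "ft_torque": the same for the moment, N m; "finger_gap": finger opening in m; "finger_force": force on a finger pad.
Only numpy, scipy, OpenCV 4.12 (cv2) and the standard library are available. Lean on these libraries where they do the work, as an engineer would, in place of code of your own. Each camera call takes 0.05 s, during which the arm holds its last target. There are 200 camera calls.

## Working session

There is one attempt and no reset: what is moved stays moved. The work goes in short steps, Python scripts to look and compute and a shell command to move; the robot and the scene stay as the last step left them, time stands still between calls to the robot, and variables do not carry over. Pictures are saved under pics/ and viewed, at most 10 in all, crops included, and the job is handed in when it is done.

```bash
mkdir -p pics; ls; python3 - <<'E'
from workcell import robot, vision
import cv2
s=robot.get_state();print(s)
for n in("scene","top"):
    cv2.imwrite(f"pics/{n}0.png",vision.get_image(n)[:,:,::-1]); print(n,vision.camera_model(n))
print(vision.camera_model("wrist"))
E
```

```text
pics
{'clock': 0.0, 'joint_positions': array([-1.31706874e+00,  3.59505839e-01,  1.51142212e+00,  4.61566813e-06,
        1.27247943e+00, -1.15114448e-01]), 'dq': array([-0.00050014, -0.00141456, -0.00040393,  0.00073382,  0.00064728,
        0.00019316]), 'joint_torque': array([-3.36207653e-03, -5.27630031e+01, -2.78613353e+01, -1.53852916e-04,
        1.31098763e-02,  7.46067059e-06]), 'position': array([ 0.21613964, -0.55900466,  0.230457  ]), 'tcp_rot': array([-3.13979043e+00, -2.12821550e-04,  3.68840481e-01]), 'ft_force': array([0.70891449, 0.82910893, 0.73574654]), 'ft_torque': array([-0.03632071, -0.03949666,  0.00346061]), 'finger_force': 0.0, 'finger_gap': 0.08566903576043476}
scene {'fx': 457.9969821525816, 'fy': 457.9969821525816, 'cx': 316.5341416816701, 'cy': 205.592605843279, 'R': array([[-0.64477292,  0.76421862,  0.01542032],
       [ 0.52178093,  0.45479091, -0.72174088],
       [-0.55858083, -0.45731294, -0.69199156]]), 't': array([ 0.36020142, -0.30316504,  1.36099694])}
top {'fx': 457.4780155744359, 'fy': 457.4780155744359, 'cx': 315.95407563093966, 'cy': 197.64606647031835, 'R': array([[ 0.01903   , -0.99981832, -0.00108567],
       [-0.97815656, -0.01839287, -0.20705421],
       [ 0.20699662,  0.00500219, -0.97832887]]), 't': array([0.03558107, 0.59476348, 0.8569104 ])}
{'fx': 305.99471315766795, 'fy': 305.99471315766795, 'cx': 315.34199345213847, 'cy': 195.76115890479625, 'T_tool_cam': array([[-5.50726371e-06, -9.65256321e-01, -2.61304868e-01,
         6.61995505e-02],
       [ 9.99999250e-01, -3.25349937e-04,  1.18076187e-03,
        -9.51083894e-05],
       [-1.22475338e-03, -2.61304666e-01,  9.65255599e-01,
        -1.42604943e-01],
       [ 0.00000000e+00,  0.00000000e+00,  0.00000000e+00,
         1.00000000e+00]])}
```

View pics/top0.png

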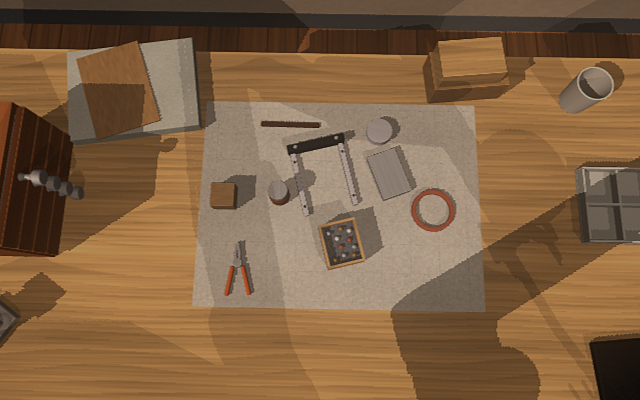

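View pics/scene0.png

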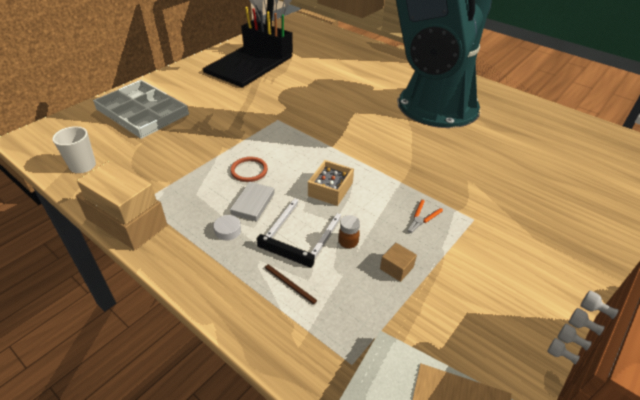

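The top view shows the lane rotated slightly. The rails run from about (308,214)/(356,203) up to the stop at (288–344,134–150). The box is at about (342,242), with the pliers to the left at (238,270) and the coil to the right at (433,210). Next I'll compute rough positions.

```bash
cat > h.py <<'E'
import numpy as np, cv2
from workcell import robot, vision
from scipy.spatial.transform import Rotation as Ro
def cam(n,s=None):
    m=vision.camera_model(n)
    if n=="wrist":
        s=s or robot.get_state(); R=Ro.from_euler('xyz',s['tcp_rot']).as_matrix(); T=m['T_tool_cam']
        Rc=R@T[:3,:3]; c=R@T[:3,3]+s['position']
    else: Rc=m['R'].T; c=-Rc@m['t']
    return m,Rc,c
def ray(C,px,z):
    m,Rc,c=C; px=np.atleast_2d(px).astype(float)
    d=np.c_[(px[:,0]-m['cx'])/m['fx'],(px[:,1]-m['cy'])/m['fy'],np.ones(len(px))]@Rc.T
    return c+d*((z-c[2])/d[:,2])[:,None]
def snap(n,f):
    s=robot.get_state(); im=vision.get_image(n)[:,:,::-1].copy(); cv2.imwrite(f,im); return im,cam(n,s)
E
python3 - <<'E'
from h import *
C=cam("top")
print(ray(C,[[288,153],[297,152],[308,214],[349,205],[358,203],[344,138]],.012).round(3))
print(ray(C,[[319,222],[355,215],[365,262],[329,269]],.045).round(3))
im=cv2.imread("pics/top0.png")[110:290,200:470]
cv2.imwrite("pics/top0c.png",cv2.resize(im,None,fx=2.9,fy=2.9,interpolation=cv2.INTER_CUBIC))
E
```

```text
[[ 0.702  0.11   0.012]
 [ 0.705  0.09   0.012]
 [ 0.569  0.063  0.012]
 [ 0.59  -0.023  0.012]
 [ 0.595 -0.042  0.012]
 [ 0.739 -0.012  0.012]]
[[ 0.547  0.04   0.045]
 [ 0.563 -0.033  0.045]
 [ 0.469 -0.053  0.045]
 [ 0.454  0.018  0.045]]
```

View pics/top0c.png

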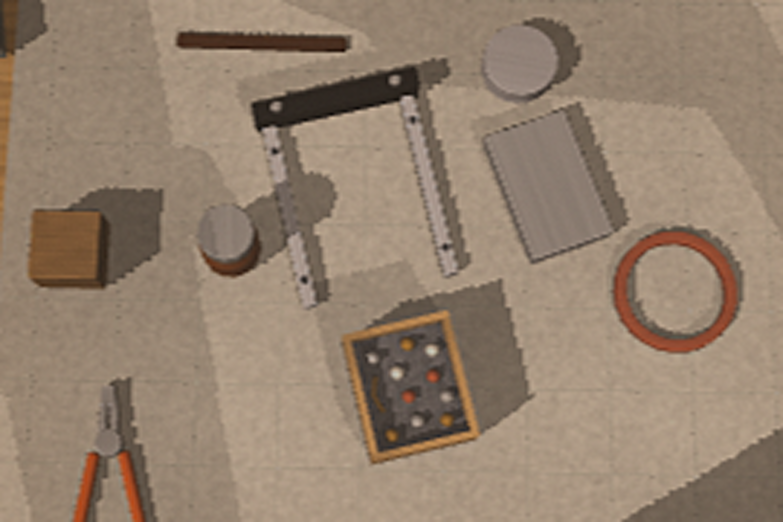

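```bash
python3 - <<'E'
from h import *
C=cam("top")
f=lambda p,z:ray(C,np.array(p)/2.9+[200,110]-0.33,z)
r=f([[309,305],[270,130],[450,273],[409,97]],.012); print(r.round(4))
for a,b in((0,1),(2,3)): d=r[b]-r[a]; print(np.arctan2(d[1],d[0]),np.linalg.norm(d))
m=r[2]-r[0]; print("perp",np.arctan2(m[1],m[0])+np.pi/2,np.linalg.norm(m)); print("mouth",(r[0]+r[2])/2)
s=f([[253,102],[415,66]],.028); d=s[1]-s[0]; print("stop",np.arctan2(d[1],d[0])+np.pi/2,np.linalg.norm(d))
b=f([[344,338],[448,311],[477,437],[374,463]],.045); print(b.round(4),b.mean(0))
for i,j in((3,0),(2,1),(0,1),(3,2)): d=b[j]-b[i]; print(np.arctan2(d[1],d[0]),np.linalg.norm(d))
E
```

```text
[[ 0.5672  0.0669  0.012 ]
 [ 0.6991  0.0991  0.012 ]
 [ 0.5928 -0.0354  0.012 ]
 [ 0.7269 -0.0045  0.012 ]]
0.239548825500317 0.13577257583668878
0.22690994716493876 0.1375899039102744
perp 0.24527720587390456 0.10543323285159971
mouth [0.58004484 0.01572117 0.012     ]
stop 0.2481044526614926 0.12298746187283228
[[ 0.5387  0.0411  0.045 ]
 [ 0.5591 -0.0314  0.045 ]
 [ 0.4719 -0.0514  0.045 ]
 [ 0.4529  0.019   0.045 ]] [ 0.50566736 -0.00566875  0.045     ]
0.2515817199769692 0.08857268215925723
0.22589121340472285 0.08950134457705712
-1.2958310152020807 0.07525440081482174
-1.3074179056616306 0.0729398206974997
```

```bash
python3 -m jog '[[0.4,19.5,-17.5,0,0,0,0],[0.4,19.5,-17.5,0,0,0,0],[0.4,19.5,-17.5,0,0,0,0],[0.4,19.5,-17.5,0,0,0,0],[0.4,19.5,-17.5,0,0,0,0],[0.4,19.5,-17.5,0,0,0,0],[0.4,19.5,-17.5,0,0,0,0],[0.4,19.5,-17.5,0,0,0,0]]'
python3 -m jog '[[0.4,19.5,-17.5,0,0,0,0],[0.4,19.5,-17.5,0,0,0,0],[0.4,19.5,-17.5,0,0,0,0],[0.4,19.5,-17.5,0,0,0,0],[0.4,19.5,-17.5,0,0,0,0],[0.4,19.5,-17.5,0,0,0,0],[0.4,19.5,-17.5,0,0,0,0],[0.4,19.5,-17.5,0,0,0,0]]'
python3 -m jog '[[0.4,19.5,-17.5,0,0,0,0],[0.4,19.5,-17.5,0,0,0,0],[0.4,19.5,-17.5,0,0,0,0],[0.4,19.5,-17.5,0,0,0,0],[0.4,19.5,-17.5,0,0,0,0],[0.4,19.5,-17.5,0,0,0,0],[0.4,19.5,-17.5,0,0,0,0],[0.4,19.5,-17.5,0,0,0,0.127]]'
python3 -m jog '[[0.4,0,0,0,0,0,0],[0.4,0,0,0,0,0,0],[0.4,0,0,0,0,0,0]]'
python3 -c "
from h import *
snap('wrist','pics/w1.png')"
```

```text
clock: 0.77
position: [0.3115, -0.3713, 0.231]
tcp_rot: [-3.141, 0.0, 0.369]
ft_force: [0.7, 0.5, 1.2]
finger_gap: 0.0512
finger_force: 0.0
clock: 1.43
position: [0.4065, -0.1846, 0.2311]
tcp_rot: [-3.141, 0.0, 0.369]
ft_force: [1.3, -0.3, 0.2]
finger_gap: 0.0515
finger_force: 0.0
clock: 2.1
position: [0.5015, 0.0022, 0.231]
tcp_rot: [-3.141, 0.001, 0.245]
ft_force: [0.4, -0.3, -0.3]
finger_gap: 0.0513
finger_force: 0.0
clock: 2.35
position: [0.5008, 0.0006, 0.2309]
tcp_rot: [-3.142, 0.001, 0.247]
ft_force: [-0.1, 0.5, 0.1]
finger_gap: 0.0514
finger_force: 0.0
```

View pics/w1.png

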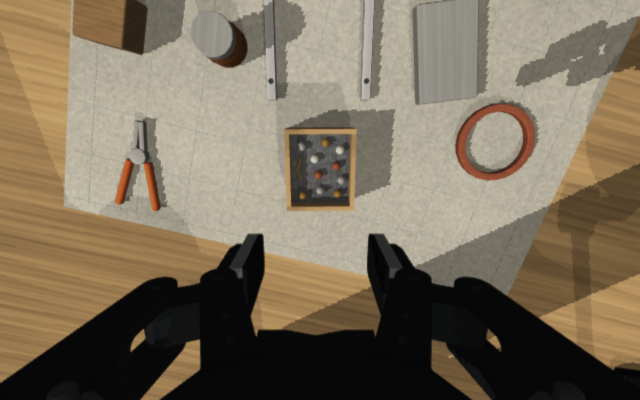

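The wrist view shows the box top at x 286–355, y 128–211. The rails' near ends are at (265–277,100) and (361–372,99), so the box is nearly in line. Now I'll measure.

```bash
cat > meas.py <<'E'
from h import *
def meas(f,lx=(262,280),rx=(358,378),rows=range(10,90,5),win=(250,390,95,235)):
    im,C=snap('wrist',f); s=robot.get_state()
    g=im.min(2)  # blue-ish min: rails bright grey
    hsv=cv2.cvtColor(im,cv2.COLOR_BGR2HSV)
    m=cv2.inRange(hsv,(8,80,70),(25,255,255)); k=np.zeros_like(m); k[win[2]:win[3],win[0]:win[1]]=255; m&=k
    m=cv2.morphologyEx(m,cv2.MORPH_OPEN,np.ones((2,2)))
    n,lab,st,_=cv2.connectedComponentsWithStats(m); i=1+st[1:,2:4].prod(1).argmax()
    pts=cv2.findNonZero((lab==i).astype(np.uint8)).reshape(-1,2)
    w=ray(C,pts,.045)[:,:2]*1000
    (c,sz,a)=cv2.minAreaRect(w.astype(np.float32)); yaw=(a+45)%90-45
    print("box bbox",st[i],"world mm",np.round(c,1),"size",np.round(sz,1),"yaw",round(np.radians(yaw),3),"tool yaw",s['tcp_rot'][2].round(3))
    return im,C,np.array(c),np.radians(yaw)
if __name__=="__main__":
    im,C,c,yaw=meas('pics/w2.png')
    P=lambda p:ray(C,p,.012)[:,:2]*1000
    g=cv2.cvtColor(im,cv2.COLOR_BGR2GRAY)
    for y in(5,20,40,60,80,97): print(y,g[y,258:284],g[y,356:382])
    print(P([[265,100],[277,100],[361,99],[372,99],[263,0],[274,0],[364,0],[374,0]]).round(1))
E
python3 meas.py
```

```text
box bbox [ 285  128   72   84 1689] world mm [506.9  -4.6] size [91.6 76.3] yaw 0.254 tool yaw 0.244
5 [179 179 172 153 146 134 140 138 133 117 113 111 114 110  81  73 108 112
 110 110 112 114 112 110 108 108] [174 177 177 172 155 151 145 129 158 179 180 179 177 174 172 173 164 118
 110 111 113 110 106  99 103 106]
20 [119 119 118 116 109  95 108 114 114 113 112 110 111 113 101  66  88 113
 117 116 114 112 109 109 111 113] [170 173 169 154 149 147 133 133 180 182 181 178 175 172 171 171 150 100
 111 115 115 112 112 114 127 160]
40 [113 112 114 116 113  93  84 112 115 114 113 111 110 112 111  95  72 101
 111 110 108 106 108 109 110 112] [174 176 175 164 146 130 139 183 185 181 178 176 173 171 173 162 105 109
 111 109 106 108 108 111 132 176]
60 [177 176 173 171 173 164 158 160 182 182 178 177 173 172 176 164  88  80
 110 113 115 115 115 113 113 114] [177 175 164 157 150 131 160 183 183 179 177 173 172 174 165 106 108 108
 109 110 110 111 113 125 159 169]
80 [174 177 178 177 177 179 180 176 176 167  83  55  55  58  82 135 145  74
  85 106 108 110 112 115 116 115] [173 154 149 143 128 135 169 122  64  54  54  60 100 160 113 113 115 114
 113 112 111 108 107 127 169 178]
97 [181 179 180 179 176 172 170 170 175 188 185 179 176 173 173 172 163 106
  70  88  90  92  94  97  97 110] [176 174 171 150 140 181 185 180 176 173 172 171 165 131 121 121 121 122
 135 170 172 173 175 179 180 180]
[[564.7  74.5]
 [567.9  61.3]
 [592.  -30.3]
 [595.  -42.4]
 [661.8  96.5]
 [664.6  85.4]
 [687.4  -5.7]
 [690.  -15.8]]
```

```bash
python3 - <<'E'
from h import *
s=robot.get_state(); C=cam("wrist",s)
P=ray(C,[[270.8,97],[268.9,40],[364.8,97],[367.3,40],[270.8,100.5],[366,99.5]],.012)[:,:2]*1000
print(P.round(1)); 
for a,b in((0,1),(2,3)): d=P[b]-P[a]; print(np.arctan2(d[1],d[0]).round(3))
d=P[4]-P[5]; print("perp",np.arctan2(d[1],d[0])-np.pi/2,np.hypot(*d))
th=.247; M=(P[4]+P[5])/2; u=np.array([np.cos(th),np.sin(th)]);v=np.array([-u[1],u[0]])
for n,q in(("mouth",M),("box",np.array([506.9,-4.6])),("tcp",s['position'][:2]*1000),("rL",P[0]),("rL2",P[1]),("rR",P[2]),("rR2",P[3])): print(n,q.round(1),((q-M)@u).round(1),((q-M)@v).round(1))
E
```

```text
[[569.5  68.6]
 [626.3  82.5]
 [595.2 -34.1]
 [651.9 -20.2]
 [565.9  67.8]
 [592.9 -36.2]]
0.241
0.241
perp 0.2544375888434258 107.46433058193412
mouth [579.4  15.8] 0.0 0.0
box [506.9  -4.6] -75.3 -2.0
tcp [500.7   0. ] -80.1 4.0
rL [569.5  68.6] 3.4 53.6
rL2 [626.3  82.5] 61.8 53.2
rR [595.2 -34.1] 3.1 -52.3
rR2 [651.9 -20.2] 61.5 -52.6
```

```bash
python3 -m jog '[[0.5,-23,2,0,0,0,0],[0.5,-23,2,0,0,0,0],[0.5,-22,2,0,0,0,0],[0.5,0,0,20,0,0,0],[0.5,0,0,25,0,0,0],[0.5,0,0,25,0,0,0],[0.5,0,0,25,0,0,0],[0.5,0,0,25,0,0,0]]'
python3 -m jog '[[0.5,0,0,25,0,0,0],[0.5,0,0,25,0,0,0],[0.5,0,0,20,0,0,0],[0.5,0,0,15,0,0,0],[0.5,0,0,10,0,0,0],[0.5,0,0,0,0,0,0],[0.5,0,0,0,0,0,0],[0.5,0,0,0,0,0,0]]'
python3 -c "
from h import *
snap('wrist','pics/w3.png')"
```

```text
clock: 3.12
position: [0.4365, -0.0224, 0.1107]
tcp_rot: [3.141, -0.001, 0.243]
ft_force: [0.0, -0.1, -0.2]
finger_gap: 0.0428
finger_force: 0.0
clock: 3.78
position: [0.4372, -0.022, 0.0169]
tcp_rot: [3.141, -0.001, 0.243]
ft_force: [0.5, 0.2, -1.1]
finger_gap: 0.0427
finger_force: 0.0
```

View pics/w3.png

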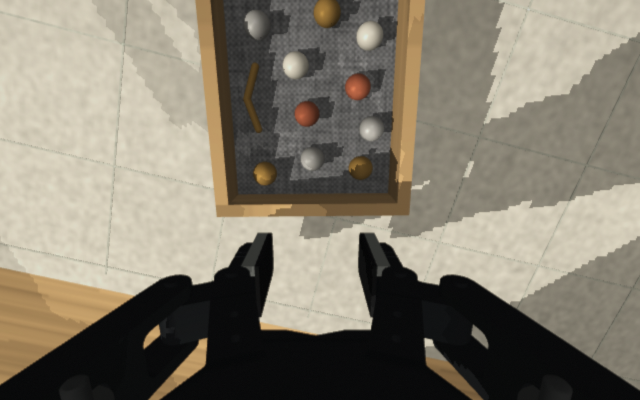

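The wrist view shows the fingers just behind the box's rear face (row about 215) and centred on it: box at x≈313, gripper at x≈316. Pushing now.

```bash
python3 -m jog '[[0.5,6,0,0,0,0,0],[0.5,6,0,0,0,0,0],[0.5,6,0,0,0,0,0],[0.5,6,-0.4,0,0,0,0],[0.5,6,-0.4,0,0,0,0],[0.5,6,-0.4,0,0,0,0],[0.5,4,-0.4,0,0,0,0],[0.5,0,0,0,0,0,0]]'
python3 -c "
from h import *
im,C=snap('wrist','pics/w4.png'); t,C2=snap('top','pics/t4.png')
a=cv2.resize(im,(400,250)); b=cv2.resize(t[110:290,230:430],None,fx=3,fy=3,interpolation=cv2.INTER_CUBIC)[:,:390]
cv2.imwrite('pics/c4.png',b if 0 else np.hstack([np.vstack([a,np.zeros((290,400,3),np.uint8)]),b]))"
```

```text
clock: 4.5
position: [0.4771, -0.0099, 0.0164]
tcp_rot: [3.141, -0.002, 0.244]
ft_force: [-0.2, -0.2, 0.4]
finger_gap: 0.0429
finger_force: 0.0
```

View pics/c4.png

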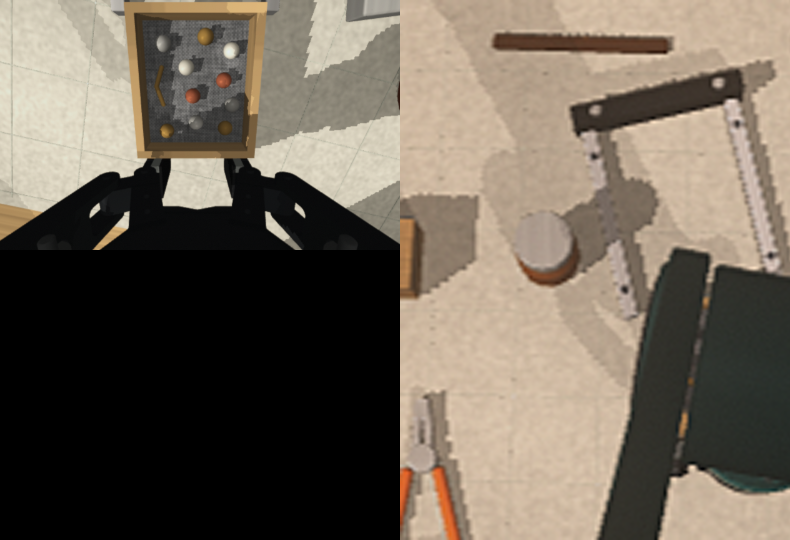

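The wrist view shows the box flush on both fingers, and rail ends just visible either side of its front at the image top. The arm blocks the top view. Measuring the lateral offset.

```bash
python3 - <<'E'
from h import *
im=cv2.imread('pics/w4.png'); s=robot.get_state(); C=cam('wrist',s)
hsv=cv2.cvtColor(im,cv2.COLOR_BGR2HSV)
M=np.array([579.4,15.8]); th=.243; u=np.array([np.cos(th),np.sin(th)]);v=np.array([-u[1],u[0]])
L=lambda p,z:(lambda q:np.c_[q@u,q@v].round(1))(ray(C,p,z)[:,:2]*1000-M)
mk=cv2.inRange(hsv,(8,90,60),(25,255,255))
for y in (30,80,130,180,220,246):
    x=np.flatnonzero(mk[y,180:440])+180; print(y,x.min(),x.max(),L([[x.min()-.5,y],[x.max()+.5,y]],.045).tolist())
cv2.imwrite('pics/w4c.png',cv2.resize(im[0:60,160:460],None,fx=2.6,fy=2.6,interpolation=cv2.INTER_CUBIC))
print("tcp",(s['position'][:2]*1000-M)@u,(s['position'][:2]*1000-M)@v)
E
```

```text
30 200 425 [[-13.3, 38.7], [-13.2, -37.4]]
80 205 420 [[-29.1, 38.5], [-29.0, -37.1]]
130 209 416 [[-46.2, 38.7], [-46.2, -37.2]]
180 214 412 [[-64.8, 38.4], [-64.8, -37.3]]
220 217 408 [[-80.9, 38.6], [-80.9, -37.1]]
246 220 406 [[-92.0, 38.3], [-92.0, -37.1]]
tcp -106.34794922388659 -0.3210322163243408
```

View pics/w4c.png

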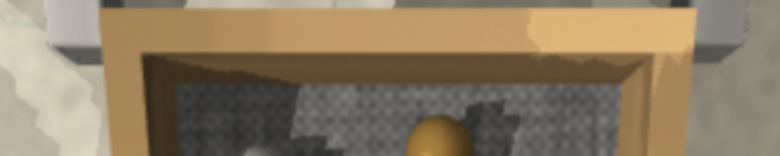

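Centred within about 1 mm and aligned. Pushing on.

```bash
python3 -m jog '[[0.5,7,0,0,0,0,0],[0.5,7,0,0,0,0,0],[0.5,7,0,0,0,0,0],[0.5,7,0,0,0,0,0],[0.5,7,0,0,0,0,0],[0.5,7,0,0,0,0,0],[0.5,7,0,0,0,0,0],[0.5,0,0,0,0,0,0]]'
cat > ck.py <<'E'
from h import *
import sys
im,C=snap('wrist',sys.argv[1]); s=robot.get_state()
hsv=cv2.cvtColor(im,cv2.COLOR_BGR2HSV)
M=np.array([579.4,15.8]); th=.243; u=np.array([np.cos(th),np.sin(th)]);v=np.array([-u[1],u[0]])
L=lambda p,z:(lambda q:np.c_[q@u,q@v].round(1))(ray(C,p,z)[:,:2]*1000-M)
mk=cv2.inRange(hsv,(8,90,60),(25,255,255))
for y in (30,130,220,246):
    x=np.flatnonzero(mk[y,180:440])+180; print(y,L([[x.min()-.5,y],[x.max()+.5,y]],.045).tolist())
y=np.flatnonzero(mk[:,310]); print("rear row",y.max(),L([[310,y.max()+.5]],.045), "front",y.min(),L([[310,y.min()-.5]],.045))
q=s['position'][:2]*1000-M; print("tcp",q@u,q@v,s['position'][2],s['ft_force'])
E
python3 ck.py pics/w5.png
```

```text
clock: 5.27
position: [0.5254, 0.0018, 0.0166]
tcp_rot: [3.141, -0.003, 0.244]
ft_force: [-0.1, 0.8, 0.6]
finger_gap: 0.0427
finger_force: 0.0
30 [[37.3, 38.3], [37.4, -37.7]]
130 [[4.3, 38.2], [4.3, -37.9]]
220 [[-30.5, 38.1], [-30.5, -37.8]]
246 [[-41.7, 37.8], [-41.6, -37.5]]
rear row 252 [[-44.5   1.6]] front 3 [[45.6  1.3]]
tcp -56.57071087792544 -0.4490814352711481 0.016491686375371354 [-0.32052809  0.19709741 -0.18815419]
```

```bash
python3 -m jog '[[0.5,7,0,0,0,0,0],[0.5,7,0,0,0,0,0],[0.5,7,0,0,0,0,0],[0.5,7,0,0,0,0,0],[0.5,7,0,0,0,0,0],[0.5,7,0,0,0,0,0],[0.5,7,0,0,0,0,0],[0.5,0,0,0,0,0,0]]'
python3 ck.py pics/w6.png
python3 -m jog '[[0.5,7,0,0,0,0,0],[0.5,7,0,0,0,0,0],[0.5,7,0,0,0,0,0],[0.5,6,0,0,0,0,0],[0.5,4,0,0,0,0,0],[0.5,3,0,0,0,0,0],[0.5,2,0,0,0,0,0],[0.5,0,0,0,0,0,0]]'
python3 ck.py pics/w7.png
```

```text
clock: 5.98
position: [0.5729, 0.0137, 0.0166]
tcp_rot: [3.141, -0.003, 0.244]
ft_force: [0.8, 0.2, 0.9]
finger_gap: 0.0427
finger_force: 0.0
30 [[86.3, 38.1], [86.4, -38.0]]
130 [[53.2, 37.9], [53.3, -38.2]]
220 [[18.4, 37.8], [18.5, -38.1]]
246 [[7.3, 37.5], [7.3, -37.8]]
rear row 251 [[4.9 1.7]] front 3 [[94.6  1.4]]
tcp -7.59094201757349 -0.3250612050169009 0.016480230581473278 [-0.49770086 -0.08651912  0.01710145]
clock: 6.7
position: [0.6058, 0.0223, 0.0163]
tcp_rot: [-3.142, -0.0, 0.244]
ft_force: [-0.3, 0.2, -0.0]
finger_gap: 0.0428
finger_force: 0.3
30 [[120.3, 38.0], [120.3, -38.1]]
130 [[87.3, 37.8], [87.4, -38.0]]
220 [[52.6, 37.7], [52.6, -38.0]]
246 [[41.5, 37.8], [41.5, -38.1]]
rear row 252 [[38.6  2.1]] front 3 [[128.5   1.8]]
tcp 27.155587039757542 -0.050731758219656614 0.016327559047139856 [-0.1483283   0.83468397 -0.02261277]
```

Now about 11 mm to go. I'll creep forward until the force rises.

```bash
python3 -m jog '[[0.5,2,0,0,0,0,0],[0.5,2,0,0,0,0,0],[0.5,2,0,0,0,0,0],[0.5,1,0,0,0,0,0],[0.5,1,0,0,0,0,0],[0.5,0,0,0,0,0,0]]'
python3 -m jog '[[0.5,1,0,0,0,0,0],[0.5,1,0,0,0,0,0]]'
python3 -m jog '[[0.5,1,0,0,0,0,0]]'
python3 ck.py pics/w8.png
```

```text
clock: 7.25
position: [0.6134, 0.0242, 0.0163]
tcp_rot: [-3.142, -0.0, 0.244]
ft_force: [-1.3, -0.9, 0.0]
finger_gap: 0.0429
finger_force: 0.7
clock: 7.42
position: [0.6148, 0.0246, 0.0163]
tcp_rot: [-3.141, 0.0, 0.244]
ft_force: [-2.2, -0.9, 1.4]
finger_gap: 0.0427
finger_force: 1.1
clock: 7.5
position: [0.616, 0.0249, 0.0163]
tcp_rot: [-3.141, 0.0, 0.244]
ft_force: [-1.4, 0.1, 0.6]
finger_gap: 0.0429
finger_force: 1.1
30 [[130.8, 38.0], [130.9, -38.0]]
130 [[97.9, 37.8], [97.9, -38.0]]
220 [[63.2, 37.7], [63.2, -37.9]]
246 [[52.1, 37.8], [52.1, -38.0]]
rear row 252 [[49.2  2.1]] front 3 [[139.    1.8]]
tcp 38.15068706763913 -0.07311287521433144 0.01632291772090663 [-1.27240547 -0.39262184 -0.88352589]
```

```bash
for i in 1 2 3 4; do python3 -m jog '[[0.5,0.7,0,0,0,0,0]]' | egrep 'pos|ft_'; done; python3 ck.py pics/w9.png
```

```text
position: [0.6166, 0.025, 0.0163]
ft_force: [-2.7, -0.8, 1.7]
position: [0.6173, 0.0252, 0.0163]
ft_force: [-1.5, -1.1, 1.9]
position: [0.6175, 0.0253, 0.0163]
ft_force: [-5.3, -2.6, 3.4]
position: [0.6175, 0.0252, 0.0163]
ft_force: [-7.2, -4.1, 6.9]
30 [[132.3, 37.9], [132.4, -38.3]]
130 [[99.5, 37.8], [99.5, -38.3]]
220 [[64.8, 37.7], [64.8, -37.9]]
246 [[53.7, 37.8], [53.7, -38.0]]
rear row 253 [[50.4  2.1]] front 3 [[140.5   1.8]]
tcp 39.20472124380223 -0.022103456299698714 0.016296891438486536 [-5.68370831 -3.1512644   4.10767031]
```

The TCP has stalled, force is rising, and the box's rear face is at 50 mm, so the box is home. Backing off and rising.

```bash
python3 -m jog '[[0.5,0.5,0,0,0,0,0],[0.5,-2,0,0,0,0,0],[0.5,-6,0,0,0,0,0],[0.5,-8,0,0,0,0,0],[0.5,-8,0,0,0,0,0],[0.5,-8,0,0,0,0,0],[0.5,0,0,-15,0,0,0],[0.5,0,0,-25,0,0,0]]'
python3 -m jog '[[0.5,0,0,-25,0,0,0],[0.5,0,0,-25,0,0,0],[0.5,0,0,-25,0,0,0],[0.5,-20,0,-25,0,0,0],[0.5,-25,0,-20,0,0,0],[0.5,-25,0,0,0,0,0],[0.5,0,0,0,0,0,0],[0.5,0,0,0,0,0,0]]'
python3 -c "
from h import *
snap('wrist','pics/w10.png')"
```

```text
clock: 8.6
position: [0.5843, 0.0179, 0.0542]
tcp_rot: [-3.139, 0.006, 0.243]
ft_force: [-0.3, -0.6, 0.4]
finger_gap: 0.0427
finger_force: 0.0
clock: 9.27
position: [0.5185, 0.0008, 0.1766]
tcp_rot: [-3.141, -0.0, 0.243]
ft_force: [-0.0, 0.0, -0.3]
finger_gap: 0.0428
finger_force: 0.0
```

View pics/w10.png

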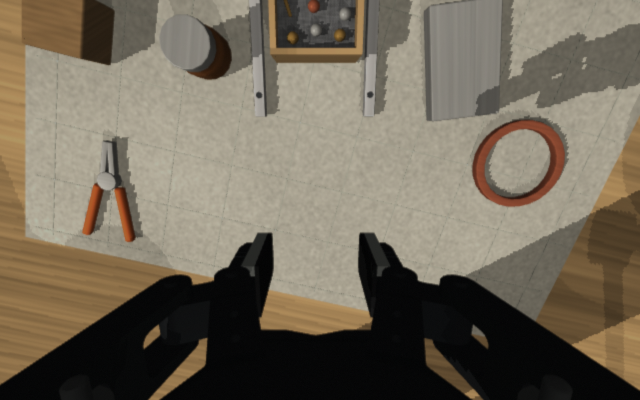

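The box's rear edge is at row 60 and centred between the rails, its front is against the stop, and the bystanders have not moved. The robot is clear, so I'm handing in.

```bash
python3 -c "
from workcell import robot
print(robot.job_done())"
```

```text
the job is handed in; nothing more can be done
None
```

I pushed the findings box down the lane until it was home against the stop. It stayed centred to within about 1 mm with no sign of rail contact, and I handed the job in at about 9.3 s with the arm clear.

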